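# Pack the watercolour trays into the paint chest and shut its lid

### The job

Stack every watercolour tray on the table in one pile on the locating pad in the open paint chest, in any order, each turned so that its chamfered corners lie over those below and its skirt drops fully home. Only when all of them are in, press the red knob at the knee of the folding stay to break it, then lower the lid without slamming it until it is fully shut on the chest. Leave the jar, the brush pot and the tape roll where they stand.

Things in the scene. Friction and masses are not known exactly. Their poses are not given: they have to be found in the camera images.
- chest: low open wooden paint chest, 198 (its x) x 152 (its y) x 50 mm high, walls 8 mm, fixed; origin under its centre, on the table; front (-x) faces the robot, the lid's hinge is on its rear wall. On its floor is a raised locating pad with the trays' outline and a raised centre like theirs, chamfered corners towards the hinge (chest +x)
- pad (a point): centre of the locating pad, on the chest's centre, at the height where the underside of the first tray rests (16 mm above the table; the pad's raised centre stands 5.5 mm higher). The next trays rest 18, 36, 54 and 72 mm higher. Axes as the chest's
- hinge (a point): middle of the lid's hinge line, at the top outer edge of the chest's rear wall: 99 mm along chest +x, 50 mm above the table. The hinge line is parallel to the chest's y
- lid (a joint): angle of the lid, rad: 0 = standing open at the start (95 degrees, leaning slightly back), 1.66 = fully shut. Stiff hinge (0.5 N m friction): the lid stays where it is left, and is held rigidly open until the stay is broken
- lid_front (a point): point on the lid's outer face (upper face when shut, rear face while open), mid width, 30 mm from its front edge (top edge while open). The lid is an upturned shallow box, 198 mm from hinge to front edge, 152 wide, 75 deep; open, it stands up to 250 mm above the table, hollow side to the robot; shut, its upper face is at 125 mm
- stay (a joint): angle of the knee of the brass folding stay on the chest's left (+y) outer side, rad: 0 = locked (0.12 past straight, upwards); grows as the knee is pressed down and folds. Some 3 N at the knob breaks it; it is well broken, the lid free to come down, above 0.5. Two 84 mm links: the lower pinned to the chest, the upper to the lid's side
- knee (a point): middle of the red knob on the stay's knee: a round bar 20 mm in diameter, 30 mm long, along the chest's y, on the chest's left. While locked it is 45 mm behind (+x) and 99 mm left (+y) of the chest's centre, 81 mm above the table; pressed, it moves down and back towards the hinge: 0.5 rad is reached some 20 mm down
- tray_a: blue tray, white raised centre with colour pans; 120 (its x) x 64 (its y) mm, 0.12 kg; origin: centre of its underside. Its two +x corners are chamfered 18 mm, the others square. Sides upright up to 18 mm; raised centre 5.5 mm higher, 6 mm inside the outline. Hollow 7 mm deep below, with a 4 mm skirt that fits over the raised centre below, 2 mm play, only one way round. May be absent
- tray_b: orange tray, white raised centre with colour pans; 120 (its x) x 64 (its y) mm, 0.12 kg; origin: centre of its underside. Its two +x corners are chamfered 18 mm, the others square. Sides upright up to 18 mm; raised centre 5.5 mm higher, 6 mm inside the outline. Hollow 7 mm deep below, with a 4 mm skirt that fits over the raised centre below, 2 mm play, only one way round. May be absent
- tray_c: green tray, white raised centre with colour pans; 120 (its x) x 64 (its y) mm, 0.12 kg; origin: centre of its underside. Its two +x corners are chamfered 18 mm, the others square. Sides upright up to 18 mm; raised centre 5.5 mm higher, 6 mm inside the outline. Hollow 7 mm deep below, with a 4 mm skirt that fits over the raised centre below, 2 mm play, only one way round. May be absent
- tray_d: yellow tray, white raised centre with colour pans; 120 (its x) x 64 (its y) mm, 0.12 kg; origin: centre of its underside. Its two +x corners are chamfered 18 mm, the others square. Sides upright up to 18 mm; raised centre 5.5 mm higher, 6 mm inside the outline. Hollow 7 mm deep below, with a 4 mm skirt that fits over the raised centre below, 2 mm play, only one way round. May be absent
- tray_e: red tray, white raised centre with colour pans; 120 (its x) x 64 (its y) mm, 0.12 kg; origin: centre of its underside. Its two +x corners are chamfered 18 mm, the others square. Sides upright up to 18 mm; raised centre 5.5 mm higher, 6 mm inside the outline. Hollow 7 mm deep below, with a 4 mm skirt that fits over the raised centre below, 2 mm play, only one way round. May be absent
- tray_a_nose (a point): point on top of the chamfered end of the blue tray, 55 mm from its centre along its +x, 18 mm above its underside
- tray_b_nose (a point): point on top of the chamfered end of the orange tray, 55 mm from its centre along its +x, 18 mm above its underside
- tray_c_nose (a point): point on top of the chamfered end of the green tray, 55 mm from its centre along its +x, 18 mm above its underside
- tray_d_nose (a point): point on top of the chamfered end of the yellow tray, 55 mm from its centre along its +x, 18 mm above its underside
- tray_e_nose (a point): point on top of the chamfered end of the red tray, 55 mm from its centre along its +x, 18 mm above its underside
- jar: bystander: glass jar with white cap, 72 mm in diameter, 60 mm high; origin under its centre
- brush_pot: bystander: blue ceramic pot with brushes, 76 mm in diameter, 160 mm high with the brushes; origin under its centre
- tape_roll: bystander: roll of paper tape lying flat, 96 mm in diameter, 25 mm high; origin under its centre

How it is judged:
By the outcome, as a careful person would: the job done as asked, in the order asked, and still so for the second after the job is handed in, with the robot touching nothing.
Of tray_a, tray_b, tray_c, tray_d, tray_e only 4 to 5 are there at a start; the rules pass over those that are not, and their reading is None.
At some moment in a run one of tray_a, tray_b, tray_c, tray_d, tray_e may be knocked a few centimetres aside while the robot is not near it.
Once in a run the grip may slacken for a moment while it holds something.
It also fails if it takes over 208 s, if anything falls off the work surface, if the arm or the gripper's body presses on something with over 40 N, if the wrist force passes 120 N, or if a joint passes its speed limit or range.

### The arm

A 6-joint arm with a two-finger parallel gripper is mounted at the origin on the work surface. World frame = base frame: x ahead of the robot, y to its left, z up, the work surface at z = 0. Lengths are in m, angles in rad, forces in N, time in s.
With the tool pointing down it reaches from about 0.325 to 0.775 m from the base axis. Payload 5.5 kg.
Tool frame: the origin (TCP) lies midway between the tips of the shut fingers; the grasp point (between the pads) lies 19 mm behind it (r.grip_depth is the z of the grasp point in the tool frame, in m); z points along the fingers, y is the line along which they close (so a half turn about z gives the same grasp; the last joint's range is limited). The gripper opens to 88 mm and grips with 3 to 60 N. Pads are 20 mm wide; open, the fingers measure 115 mm over their backs; the gripper's body (75 mm by 178 mm) begins 61 mm behind the grasp point.
Start: joints at [1.255, 0.091, 1.231, -0, 1.82, -0.057], TCP at [0.154, 0.58, 0.223] pointing down, gripper open.
Joint ranges: [-2.87, 2.87], [-0.86, 2.18], [0.17, 2.46], [-1.51, 4.65], [0.06, 2.69], [-2.65, 2.65]. Speed limits (rad/s): [2.57, 2.57, 3.01, 3.14, 3.14, 3.14].

### API

Orientations are given as a unit quaternion [x, y, z, w].
In Python, from station import r gives the robot as it stands.
- The arm moves only by the tool shift_gripper, called as a command line: name --argument value ..., lists and objects as JSON in quotes. Schema: {"type":"object","properties":{"plan":{"type":"string"},"grip_n":{"type":"number"},"only":{"type":"string"},"quiet":{"type":"boolean"},"lines":{"type":"string"}},"required":["plan"],"additionalProperties":false}. plan is a string of 1 to 12 rows, parted by semicolons, with the numbers parted by spaces; each row has 5 numbers: the opening from 0.0 (shut) to 1.0 (fully open), then dx, dy, dz in mm, then a turn about the tool's z in units of 0.1 rad; each row shifts and turns the commanded pose from where the row before left it, along the tool's axes as they then stand; what a row does not reach is not made up. A row lasts 1/10 s, in which the tool goes at most 0.05 m and 0.15 rad, less where a joint would pass 70% of its speed; a pose out of reach is approached as far as the arm can. The fingers move at their own pace and stop on an object; grip_n is the grip in N (left out, the last holds). Time passes only in rows, so rows that do not move let the fingers close. The tool returns the time, the measured TCP pose, the force, the opening and the grip force at its end. only (a regular expression) keeps the lines of the reply that match it, lines (a string "A,B") keeps lines A to B, and quiet returns only ok. Input that does not fit is refused with a message, and nothing moves.
- r.read_state(): the state, without advancing time (a new reading comes with each control period).
- r.get_image(name): name is "scene" or "side" or "wrist"; returns a dict with "frame" (480x640x3 uint8, red, green, blue), "z_map" (480x640 float32, m along the optical axis (not along the pixel's ray), 0 where there is no reading), "intrinsics" (3x3 intrinsics, pixels), "position" and "orientation" of the camera in the world. Camera axes: x right, y up, looking along -z (the intrinsics and any distortion apply to the point x, -y, -z); pixel columns grow to the right and rows downward; lengths in m; the calibration is good to about 2 mm. A picture is of the moment at which its call begins.
- r.hand_in(): hands the job in; it is judged then, once.
The state is a dict: "time_s": time; "qpos": joint angles; "joint_vel": joint speeds; "tau": joint torques, N m; "tool_pos": TCP position; "ee_rot": TCP orientation; "contact_force": force on the tool from outside, world axes, zero at the start; "torque": the same for the moment, N m; "grip_width": opening from 0.0 (shut) to 1.0 (fully open); "grasp_force": force on a finger pad.
Only numpy, scipy, OpenCV 4.12 (cv2) and the standard library are available. Lean on these libraries where they do the work, as an engineer would, in place of code of your own. Each camera call takes 0.05 s, during which the arm holds its last target. There are 200 camera calls.

## Working session

There is one attempt and no reset: what is moved stays moved. The work goes in short steps, Python scripts to look and compute and a tool call to move; the robot and the scene stay as the last step left them, time stands still between calls to the robot, and variables do not carry over. Pictures are saved under pics/ and viewed, at most 14 in all, crops included, and the job is handed in when it is done.

```bash
ls; mkdir -p pics; cat > h.py <<'E'
import numpy as np, cv2
from scipy.spatial.transform import Rotation as R
from station import r
def save(im,n): cv2.imwrite(f'pics/{n}.png',cv2.cvtColor(im['frame'],cv2.COLOR_RGB2BGR))
def pts(im):
    K=np.array(im['intrinsics']);z=im['z_map'];v,u=np.mgrid[:480,:640]
    P=np.stack([(u-K[0,2])/K[0,0]*z,-(v-K[1,2])/K[1,1]*z,-z],-1)
    return P@R.from_quat(im['orientation']).as_matrix().T+np.array(im['position'])
E
python3 - <<'E'
from h import *
for n in ['scene','side']:
    im=r.get_image(n);save(im,n+'0');print(n,im['position'],im['orientation'],im['intrinsics'],{k:v for k,v in im.items() if k not in('frame','z_map','position','orientation','intrinsics')})
    np.savez('pics/'+n+'0.npz',f=im['frame'],P=pts(im))
print(r.read_state())
E
```

```text
pics
station.py
scene [ 0.76792629 -0.99412164  1.1107091 ] [0.39464431 0.03788546 0.10992254 0.91144808] [[497.16280241   0.         313.31055298]
 [  0.         497.16280241 238.86040044]
 [  0.           0.           1.        ]] {}
side [-0.17724683  0.98447853  1.41511365] [-0.11309954  0.3518416   0.87829557 -0.30333623] [[586.68454428   0.         320.36266807]
 [  0.         586.68454428 234.40377314]
 [  0.           0.           1.        ]] {}
{'time_s': 0.1, 'qpos': array([ 1.25531967e+00,  9.17925937e-02,  1.23173194e+00, -3.35435297e-05,
        1.81979136e+00, -5.66721748e-02]), 'joint_vel': array([ 0.00064116, -0.00022018, -0.00330604,  0.00028716,  0.00178989,
        0.00148472]), 'tau': array([ 1.45258742e-03, -4.47856057e+01, -4.07571495e+01,  6.99227164e-02,
        2.83782638e-02, -8.82116592e-05]), 'tool_pos': array([0.15347251, 0.57977659, 0.22163347]), 'ee_rot': array([ 1.29045440e-01,  9.91638307e-01, -8.49754091e-04, -1.43424334e-04]), 'contact_force': array([ 0.14882148, -0.36979606, -0.38519536]), 'torque': array([ 0.03243335, -0.02095984,  0.03194298]), 'grasp_force': 0.0, 'grip_width': 1.0004186010579506}
```

View pics/scene0.png

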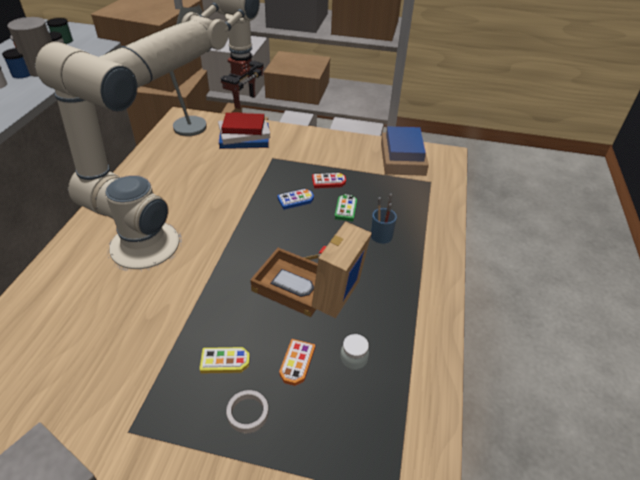

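View pics/side0.png

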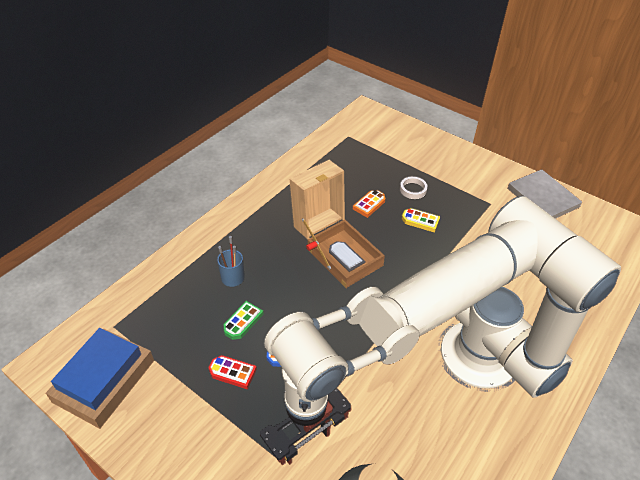

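The pictures show all five trays: in the scene view yellow (224,358), orange (297,360), blue (295,198), red (328,180), green (346,207). The chest is near (295,280), the knob near (325,250), with the pot, jar and tape close by.

```bash
cat >> h.py <<'E'
HUE={'a':(105,125),'b':(7,17),'c':(50,85),'d':(24,36),'e':(0,4)}
def shape(X):
    """X: xy points (m) of a tray top. centre, yaw of chamfered end, sizes"""
    (c,s,a)=cv2.minAreaRect((X*1000).astype(np.float32)); c=np.array(c)/1000
    s=np.array(s)/1000; a=np.deg2rad(a)
    if s[0]<s[1]: a+=np.pi/2; s=s[::-1]
    d=np.array([np.cos(a),np.sin(a)]);n=np.array([-d[1],d[0]])
    l=(X-c)@d; w=np.abs((X-c)@n)
    cor=lambda m:(m&(np.abs(l)/ (s[0]/2)+ 0> .0)&(s[0]/2-np.abs(l)+s[1]/2-w<.014)).sum()
    p,q=cor(l>0),cor(l<0)
    if p>q: a+=np.pi
    return c,(a+np.pi)%(2*np.pi)-np.pi,s,(p,q)
def blobs(P,zlo,zhi,box,res=.001):
    m=(P[...,2]>zlo)&(P[...,2]<zhi)&(P[...,0]>box[0])&(P[...,0]<box[1])&(P[...,1]>box[2])&(P[...,1]<box[3])
    m=m.astype(np.uint8); n,L,st,_=cv2.connectedComponentsWithStats(m,connectivity=4)
    return [(i,L==i,st[i,4]) for i in range(1,n) if st[i,4]>120]
E
python3 - <<'E'
from h import *
for n in ['scene','side']:
    d=np.load(f'pics/{n}0.npz');f,P=d['f'],d['P']
    print(n)
    hsv=cv2.cvtColor(f,cv2.COLOR_RGB2HSV)
    for i,m,a in blobs(P,.011,.032,(.25,.9,-.6,.6)):
        X=P[m][:,:2];c,y,s,k=shape(X)
        h=hsv[m];h=h[h[:,1]>120]
        print(a,c.round(3),'yaw',round(y,3),s.round(3),k,'z',np.percentile(P[m][:,2],[10,50,95]).round(4),'hue',np.bincount(h[:,0],minlength=180).argsort()[-3:],'px',np.argwhere(m).mean(0)[::-1].round())
    m=(P[...,2]>.046)&(P[...,2]<.053)&(P[...,0]>.3)&(P[...,0]<.8)&(abs(P[...,1])<.2)
    print('rim',m.sum(),cv2.minAreaRect((P[m][:,:2]*1000).astype(np.float32)))
    R_=(hsv[...,1]>180)&((hsv[...,0]<5)|(hsv[...,0]>175))&(P[...,2]>.06)&(P[...,2]<.12)&(P[...,0]>.3)&(P[...,0]<.8)&(abs(P[...,1])<.3)
    print('knob',R_.sum(),P[R_].mean(0),P[R_].min(0),P[R_].max(0))
    z=P[...,2]; 
    for nm,(u,v) in ({'mat':(300,420)} if n=='scene' else {'mat':(200,230)}).items(): print(nm,P[v,u])
    for i,m,a in blobs(P,.055,.3,(.35,.85,-.5,.5)):
        print('tall',a,np.percentile(P[m],[1,50,99],axis=0).round(3).tolist())
E
```

```text
scene
143 [0.756 0.586] yaw 0.153 [0.126 0.016] (np.int64(6), np.int64(14)) z [0.0136 0.0212 0.0301] hue [177 178 179] px [401. 170.]
381 [0.501 0.46 ] yaw 0.232 [0.122 0.078] (np.int64(2), np.int64(4)) z [0.0147 0.0224 0.0276] hue [2 0 1] px [328. 179.]
427 [0.411 0.334] yaw 0.6 [0.12 0.07] (np.int64(0), np.int64(8)) z [0.0153 0.0221 0.0287] hue [ 27 110 109] px [296. 197.]
423 [0.59 0.33] yaw 1.634 [0.127 0.064] (np.int64(0), np.int64(9)) z [0.0168 0.0224 0.0281] hue [63 66 65] px [346. 206.]
1167 [ 0.495 -0.037] yaw -0.205 [0.16 0.12] (np.int64(21), np.int64(0)) z [0.0125 0.0197 0.0282] hue [12 14 13] px [290. 277.]
294 [ 0.487 -0.129] yaw 2.995 [0.2   0.028] (np.int64(14), np.int64(27)) z [0.0137 0.0218 0.0309] hue [14 12 13] px [282. 300.]
1024 [ 0.582 -0.31 ] yaw -1.601 [0.124 0.065] (np.int64(16), np.int64(0)) z [0.0173 0.023  0.0277] hue [13 15 14] px [296. 361.]
1054 [ 0.403 -0.348] yaw 0.24 [0.121 0.07 ] (np.int64(0), np.int64(20)) z [0.017  0.023  0.0276] hue [26 28 29] px [224. 359.]
138 [ 0.719 -0.275] yaw 3.047 [0.07  0.034] (np.int64(4), np.int64(9)) z [0.0132 0.0231 0
[... 1402 characters left out ...]
8] hue [14 12 13] px [358. 274.]
777 [0.586 0.336] yaw 1.626 [0.126 0.069] (np.int64(0), np.int64(13)) z [0.0157 0.0215 0.0281] hue [27 61 65] px [242. 320.]
958 [0.498 0.472] yaw 0.335 [0.122 0.069] (np.int64(0), np.int64(24)) z [0.0154 0.022  0.0281] hue [13  0  1] px [232. 370.]
rim 564 ((560.2781372070312, 44.42694091796875), (377.9903564453125, 276.2209777832031), 76.66241455078125)
knob 76 [0.60609575 0.07376831 0.08706864] [0.55794976 0.01416865 0.06032345] [0.73965532 0.21851378 0.11946365]
mat [0.94699834 0.15143149 0.00472424]
tall 2882 [[0.56, -0.165, 0.057], [0.649, -0.094, 0.157], [0.697, 0.038, 0.25]]
tall 540 [[0.687, 0.193, 0.056], [0.726, 0.231, 0.082], [0.761, 0.268, 0.16]]
```

```bash
cat >> h.py <<'E'
def psi(s=None):
    y=R.from_quat((s or r.read_state())['ee_rot']).as_matrix()[:,1]; return np.arctan2(y[1],y[0])
def go(x,y,z,ps=None):
    """print turn (first) and then shift in tool axes"""
    s=r.read_state(); p0=psi(s); p=p0 if ps is None else ps
    M=R.from_quat(s['ee_rot']).as_matrix(); M=M@R.from_euler('z',-(p-p0)).as_matrix()
    d=M.T@(np.array([x,y,z])-s['tool_pos'])
    print('turn',round(-(p-p0),3),'d',d.round(4),'q6',round(s['qpos'][5],2),'pos',s['tool_pos'].round(4),'psi',round(p0,3),'t',s['time_s'],'gw',round(s['grip_width'],3))
def wrist(name=None,box=(.25,.9,-.6,.6),zlo=.011,zhi=.032):
    im=r.get_image('wrist');P=pts(im)
    if name: save(im,name)
    hsv=cv2.cvtColor(im['frame'],cv2.COLOR_RGB2HSV)
    for i,m,a in blobs(P,zlo,zhi,box):
        if a<1500: continue
        c,y,s,k=shape(P[m][:,:2]); h=hsv[m];h=h[h[:,1]>120]
        print(a,c.round(4),'yaw',round(y,3),s.round(4),k,'z',np.percentile(P[m][:,2],[5,50,95]).round(4),'hue',np.bincount(h[:,0],minlength=180).argsort()[-2:],'px',np.argwhere(m).mean(0)[::-1].round())
    return im,P
E
python3 -c "
from h import *
go(.5,.466,.24,1.87)"
```

```text
turn -0.558 d [-0.2976 -0.2109 -0.0184] q6 -0.06 pos [0.1535 0.5798 0.2216] psi 1.312 t 0.1 gw 1.0
```

Careful with the scale: shifts go in mm and turns go in units of 0.1 rad. That gives: -0.0264 m is -26.4, -0.002 m is -2, -0.14 rad is -1.4.

shift_gripper --plan "1 0 0 0 -1.4;1 0 0 0 -1.4;1 0 0 0 -1.4;1 0 0 0 -1.4;1 -37 -26.4 -2 0;1 -37 -26.4 -2 0;1 -37 -26.4 -2 0;1 -37 -26.4 -2 0;1 -37 -26.4 -2 0;1 -37 -26.4 -2 0;1 -37 -26.4 -2 0;1 -37 -26.4 -2 0" --grip_n 30

```text
time_s: 1.3
tool_pos: [0.5005, 0.4652, 0.2381]
ee_rot: [-0.15, 0.989, -0.0, -0.0]
contact_force: [-0.0, 0.9, 0.6]
grip_width: 1.0
grasp_force: 0.0
```

shift_gripper --plan "1 0 0 0 0;1 0 0 0 0"

```text
time_s: 1.5
tool_pos: [0.4995, 0.4655, 0.2372]
ee_rot: [-0.149, 0.989, -0.0, -0.001]
contact_force: [-0.6, -0.4, -0.9]
grip_width: 1.001
grasp_force: 0.0
```

```bash
python3 -c "
from h import *
go(.5,.466,.24,1.87)
im,P=wrist('w1');print(im['position'],im['orientation'],im['intrinsics'])"
```

```text
turn 0.0 d [-0.0006  0.0004 -0.0028] q6 -1.17 pos [0.4995 0.4655 0.2372] psi 1.87 t 1.5 gw 1.001
8192 [0.4091 0.3371] yaw 0.606 [0.1203 0.0646] (np.int64(0), np.int64(231)) z [0.0175 0.0236 0.0254] hue [109 108] px [226.  86.]
6073 [0.4991 0.471 ] yaw 0.335 [0.1201 0.0641] (np.int64(0), np.int64(180)) z [0.0176 0.0237 0.0254] hue [1 0] px [329. 210.]
5624 [0.5884 0.3343] yaw 1.633 [0.1208 0.0654] (np.int64(0), np.int64(146)) z [0.0171 0.0236 0.0253] hue [63 66] px [188. 252.]
[0.42353519 0.44115402 0.39984091] [-0.08516339 -0.11530398  0.79624898  0.58774123] [[355.10265296   0.         323.40856987]
 [  0.         355.10265296 243.60778499]
 [  0.           0.           1.        ]]
```

View pics/w1.png

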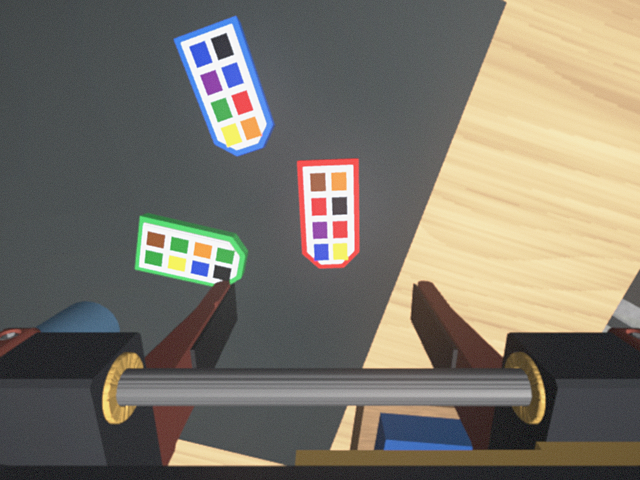

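Wrist view: red tray (329,210), blue (226,86) and green (188,252). Fitted sizes come out at 120x64 mm with top height 23.5 mm, as they should, so I'll grasp red.

```bash
cat >> h.py <<'E'
def grasp(c,yaw,z,ps,off=-.010):
    go(c[0]+off*np.cos(yaw),c[1]+off*np.sin(yaw),z,ps)
E
python3 -c "
from h import *
grasp((.4991,.471),.335,.005,1.906)"
```

```text
turn -0.034 d [0.0075 0.0043 0.2329] q6 -1.17 pos [0.4985 0.4662 0.2379] psi 1.872 t 1.55 gw 0.997
```

In the tool's units: 0.02 m is 20, 0.0075 m is 7.5, -0.034 rad is -0.34.

shift_gripper --plan "1 0 0 0 -0.34;1 7.5 4.3 43 0;1 0 0 45 0;1 0 0 45 0;1 0 0 40 0;1 0 0 30 0;1 0 0 20 0;1 0 0 10 0;1 0 0 0 0"

```text
time_s: 2.45
tool_pos: [0.4885, 0.468, 0.0043]
ee_rot: [-0.168, 0.986, -0.001, -0.001]
contact_force: [-0.5, 0.9, 0.4]
grip_width: 0.996
grasp_force: 0.0
```

```bash
python3 -c "
from h import *
grasp((.4991,.471),.335,.004,1.906)"
```

```text
turn 0.002 d [-0.001  -0.0006  0.0003] q6 -1.19 pos [0.4885 0.468  0.0043] psi 1.908 t 2.45 gw 0.996
```

Close, lift, then look at the chest on the way over.

shift_gripper --plan "0 0 0 0 0;0 0 0 0 0;0 0 0 0 0;0 0 0 0 0;0 0 0 0 0;0 0 0 0 0;0 0 0 -30 0;0 0 0 -45 0;0 0 0 -45 0;0 0 0 -45 0;0 0 0 -45 0;0 0 0 0 0" --grip_n 35

```text
time_s: 3.65
tool_pos: [0.492, 0.4689, 0.2246]
ee_rot: [-0.167, 0.986, 0.003, 0.005]
contact_force: [0.3, 0.1, 0.8]
grip_width: 0.722
grasp_force: 35.0
```

```bash
python3 -c "
from h import *
go(.42,-.03,.22,1.33)"
```

```text
turn 0.576 d [-4.910e-02 -5.017e-01 -1.000e-04] q6 -1.19 pos [0.492  0.4689 0.2246] psi 1.906 t 3.65 gw 0.722
```

In the tool's units: -0.0456 m is -45.6, -0.0045 m is -4.5, 0.144 rad is 1.44.

shift_gripper --plan "0 0 0 0 1.44;0 0 0 0 1.44;0 0 0 0 1.44;0 0 0 0 1.44;0 -4.5 -45.6 0 0;0 -4.5 -45.6 0 0;0 -4.5 -45.6 0 0;0 -4.5 -45.6 0 0"

```text
time_s: 4.45
tool_pos: [0.4635, 0.2844, 0.2135]
ee_rot: [0.12, 0.993, -0.001, -0.001]
contact_force: [0.7, -0.1, -1.0]
grip_width: 0.727
grasp_force: 35.0
```

shift_gripper --plan "0 -4.5 -45.6 0 0;0 -4.5 -45.6 0 0;0 -4.5 -45.6 0 0;0 -4.5 -45.6 0 0;0 -4.5 -45.6 0 0;0 -4.5 -45.6 0 0;0 -4.5 -45.6 0 0;0 0 0 0 0;0 0 0 0 0"

```text
time_s: 5.35
tool_pos: [0.4184, -0.032, 0.2144]
ee_rot: [0.122, 0.993, 0.0, -0.001]
contact_force: [-0.1, -0.2, -1.6]
grip_width: 0.726
grasp_force: 35.0
```

```bash
python3 - <<'E'
from h import *
im,P=wrist('w2',box=(.3,.75,-.25,.2))
go(.42,-.03,.22,1.33)
np.savez('pics/w2.npz',f=im['frame'],P=P)
E
```

```text
turn -0.001 d [-0.0011  0.0013 -0.0054] q6 -1.48 pos [ 0.4186 -0.031   0.2146] psi 1.329 t 5.4 gw 0.726
```

View pics/w2.png

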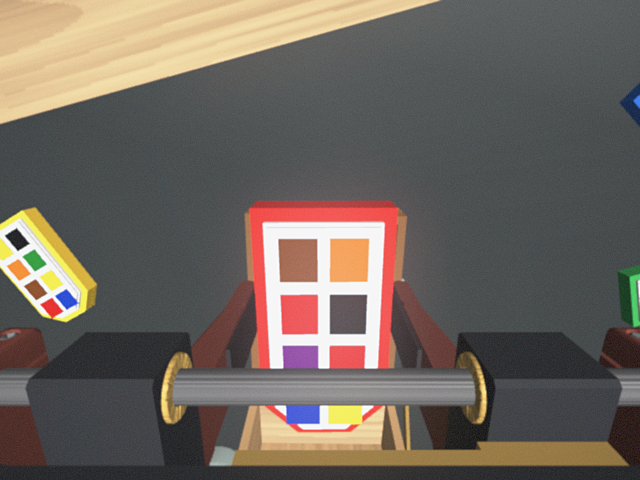

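Wrist view: the held tray sits square between the fingers but hides the chest. I'll sidestep to see it.

In the tool's units: 0.045 m is 45, -0.02 m is -20.

shift_gripper --plan "0 10 45 -20 0;0 10 45 -20 0;0 10 45 -20 0;0 0 20 0 0;0 0 0 0 0;0 0 0 0 0"

```text
time_s: 6.0
tool_pos: [0.4262, 0.127, 0.2744]
ee_rot: [0.118, 0.993, -0.0, -0.001]
contact_force: [-0.3, -0.3, -0.3]
grip_width: 0.728
grasp_force: 35.0
```

```bash
python3 - <<'E'
from h import *
im,P=wrist('w3',box=(.3,.75,-.25,.2))
go(.42,-.03,.22,1.33)
np.savez('pics/w3.npz',f=im['frame'],P=P)
m=(P[...,2]>.047)&(P[...,2]<.053)&(P[...,0]>.3)&(P[...,0]<.62)&(P[...,1]>-.2)&(P[...,1]<.1)
print(m.sum(),cv2.minAreaRect((P[m][:,:2]*1000).astype(np.float32)))
E
```

```text
3887 [ 0.5009 -0.0542] yaw -0.256 [0.1259 0.0723] (np.int64(47), np.int64(0)) z [0.015  0.0212 0.0229] hue [13 14] px [201. 288.]
turn 0.002 d [-0.0313 -0.1531  0.0546] q6 -1.12 pos [0.4262 0.1262 0.2744] psi 1.332 t 6.05 gw 0.725
2067 ((493.5094299316406, -52.28541564941406), (152.30763244628906, 178.43504333496094), 75.24556732177734)
```

View pics/w3.png

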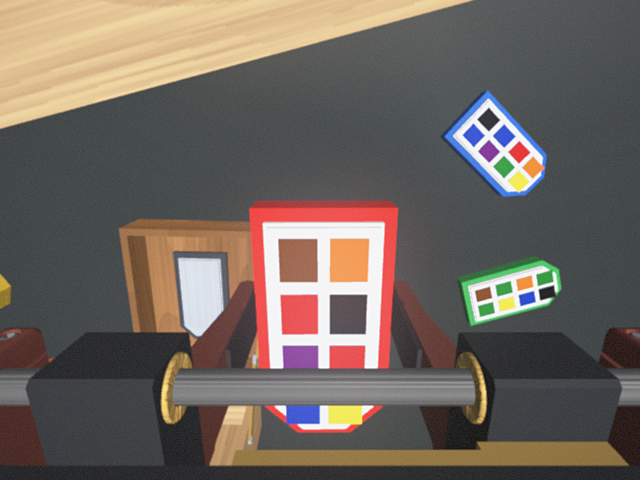

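Wrist view: the chest is at (185,275) and its pad at (203,293), chamfers towards the hinge. I'll refine the pad from its light raised centre.

```bash
python3 - <<'E'
from h import *
d=np.load('pics/w3.npz');f,P=d['f'],d['P'];hsv=cv2.cvtColor(f,cv2.COLOR_RGB2HSV)
for lo,hi in ((.019,.025),(.013,.025)):
    m=(P[...,2]>lo)&(P[...,2]<hi)&(np.hypot(P[...,0]-.502,P[...,1]+.054)<.075)&(hsv[...,1]<90)
    n,L,st,_=cv2.connectedComponentsWithStats(m.astype(np.uint8));k=st[1:,4].argmax()+1
    c,y,s,q=shape(P[L==k][:,:2]);print(st[k],c,y,s,q,np.median(P[L==k][:,2]))
s=r.read_state()['qpos'];print(s.round(2))
E
```

```text
[ 178  258   45   78 2707] [ 0.50266699 -0.05419207] -0.2671953516418135 [0.10743427 0.05251559] (np.int64(107), np.int64(0)) 0.021695414080973363
[ 173  251   57   88 3794] [ 0.50281683 -0.05433109] -0.2666880194541541 [0.12185512 0.06677845] (np.int64(130), np.int64(0)) 0.02126802324509955
[ 0.21 -0.31  1.51 -0.    1.94 -1.12]
```

```bash
cat >> h.py <<'E'
PAD=(.5028,-.0543);CY=-.26
E
python3 -c "
from h import *
grasp(PAD,CY,.12,np.pi/2+CY,-.011)"
```

```text
turn 0.021 d [-0.1096 -0.1545  0.1544] q6 -1.12 pos [0.4262 0.1262 0.2744] psi 1.332 t 6.05 gw 0.725
```

shift_gripper --plan "0 0 0 0 0.21;0 -21.9 -30.9 0 0;0 -21.9 -30.9 0 0;0 -21.9 -30.9 0 0;0 -21.9 -30.9 0 0;0 -22 -30.9 0 0;0 0 0 38.6 0;0 0 0 38.6 0;0 0 0 38.6 0;0 0 0 38.6 0;0 0 0 0 0;0 0 0 0 0"

```text
time_s: 7.25
tool_pos: [0.4921, -0.0525, 0.1213]
ee_rot: [0.131, 0.991, -0.0, -0.0]
contact_force: [0.3, -0.2, -1.0]
grip_width: 0.724
grasp_force: 35.0
```

```bash
python3 -c "
from h import *
grasp(PAD,CY,.0203,np.pi/2+CY,-.011)"
```

```text
turn -0.004 d [1.00e-04 1.00e-03 1.01e-01] q6 -1.48 pos [ 0.4921 -0.0525  0.1213] psi 1.307 t 7.25 gw 0.724
```

In the tool's units: 0.001 m is 1, 0.03 m is 30, -0.004 rad is -0.04.

shift_gripper --plan "0 0 1 30 -0.04;0 0 0 30 0;0 0 0 15 0;0 0 0 8 0;0 0 0 6 0;0 0 0 5 0;0 0 0 4 0;0 0 0 3 0;0 0 0 0 0;0 0 0 0 0"

```text
time_s: 8.25
tool_pos: [0.4936, -0.051, 0.0231]
ee_rot: [0.128, 0.992, -0.0, 0.001]
contact_force: [-5.7, 1.3, 12.7]
grip_width: 0.727
grasp_force: 35.0
```

```bash
python3 -c "
from h import *
grasp(PAD,CY,.0203,np.pi/2+CY,-.011)"
```

```text
turn 0.002 d [ 0.0012 -0.0008  0.0028] q6 -1.48 pos [ 0.4936 -0.051   0.0231] psi 1.313 t 8.25 gw 0.727
```

In the tool's units: 0.001 m is 1.

shift_gripper --plan "0 1 0 0 0;0 1 0 0 0;0 0 0 0 0;0 0 0 0 0"

```text
time_s: 8.65
tool_pos: [0.4934, -0.0509, 0.0231]
ee_rot: [0.128, 0.992, -0.0, 0.003]
contact_force: [2.6, -0.2, 6.4]
grip_width: 0.723
grasp_force: 35.0
```

```bash
python3 -c "
from h import *
grasp(PAD,CY,.0203,np.pi/2+CY,-.011)"
```

```text
turn 0.002 d [ 0.0011 -0.0008  0.0028] q6 -1.48 pos [ 0.4934 -0.0509  0.0231] psi 1.313 t 8.65 gw 0.723
```

In the tool's units: -0.045 m is -45, -0.04 m is -40.

shift_gripper --plan "1 0 0 0 0;1 0 0 0 0;1 0 0 0 0;1 0 0 0 0;1 0 0 -30 0;1 0 0 -40 0;1 0 0 -45 0;1 0 0 -45 0;1 0 0 -45 0;1 0 0 -40 0;1 0 0 0 0;1 0 0 0 0"

```text
time_s: 9.85
tool_pos: [0.4912, -0.0503, 0.2656]
ee_rot: [0.129, 0.992, -0.0, 0.001]
contact_force: [0.2, 0.1, -0.4]
grip_width: 1.003
grasp_force: 0.0
```

```bash
cat >> h.py <<'E'
def stack(ztop,name=None):
    """check the upper face of the pile against its height"""
    im=r.get_image('wrist');P=pts(im)
    if name: save(im,name)
    m=(P[...,2]>ztop-.009)&(P[...,2]<ztop+.012)&(np.hypot(P[...,0]-PAD[0],P[...,1]-PAD[1])<.073)
    n,L,st,_=cv2.connectedComponentsWithStats(m.astype(np.uint8),connectivity=4);k=st[1:,4].argmax()+1
    X=P[L==k];c,y,s,q=shape(X[:,:2]);u=X[np.abs(X[:,2]-np.median(X[:,2]))<.003]
    A=np.c_[u[:,:2]-u[:,:2].mean(0),np.ones(len(u))];pl=np.linalg.lstsq(A,u[:,2],rcond=None)[0]
    print('pile',st[k],c.round(4),'yaw',round(y,3),s.round(4),q,'top',pl[2].round(4),'expect',ztop,'slope',pl[:2].round(4))
E
python3 -c "
from h import *
stack(.0395,'w4');go(.4,-.34,.2)"
```

```text
pile [ 294  167   59  104 5632] [ 0.5019 -0.0546] yaw -0.256 [0.12   0.0641] (np.int64(173), np.int64(0)) top 0.04 expect 0.0395 slope [0.0033 0.0018]
turn -0.0 d [ 0.0138 -0.3033  0.0639] q6 -1.48 pos [ 0.4907 -0.0503  0.2639] psi 1.313 t 9.9 gw 1.002
```

View pics/w4.png

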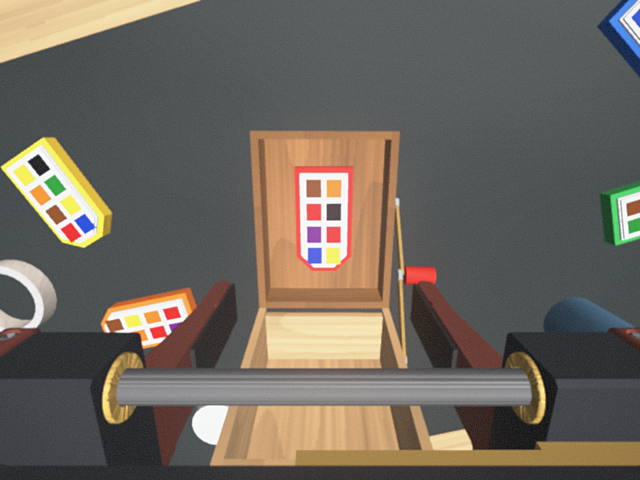

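The red tray is home: top measured at 40.0 mm against 39.5 expected, level, on the pad. Wrist view: red tray (323,218), knob (420,275), yellow (60,195), orange (150,310). Next is orange.

```bash
sed -i 's/^PAD=.*/PAD=(.502,-.0546);CY=-.257/' h.py
```

shift_gripper --plan "1 0 0 0 1.34;1 0 0 0 1.34;1 0 0 0 1.34;1 0 0 0 1.34;1 0 0 0 1.34;1 0 0 0 1.34;1 0 0 0 1.34;1 0 0 0 1.34;1 0 0 0 1.34;1 0 0 0 1.34"

```text
time_s: 10.9
tool_pos: [0.4902, -0.0502, 0.2621]
ee_rot: [0.718, 0.696, -0.001, -0.002]
contact_force: [0.3, 0.5, 0.5]
grip_width: 1.002
grasp_force: 0.0
```

```bash
python3 -c "
from h import *
go(.56,-.30,.25)"
```

```text
turn -0.0 d [-0.2474  0.078   0.0116] q6 -0.14 pos [ 0.4902 -0.0502  0.2621] psi -0.032 t 10.9 gw 1.002
```

In the tool's units: -0.0412 m is -41.2, 0.013 m is 13.

shift_gripper --plan "1 -41.2 13 1 0;1 -41.2 13 1 0;1 -41.2 13 1 0;1 -41.2 13 1 0;1 -41.2 13 1 0;1 -41.2 13 1 0;1 0 0 0 0;1 0 0 0 0"

```text
time_s: 11.7
tool_pos: [0.5615, -0.2998, 0.2553]
ee_rot: [0.717, 0.697, -0.001, -0.003]
contact_force: [0.3, 0.2, 0.0]
grip_width: 1.0
grasp_force: 0.0
```

```bash
python3 -c "
from h import *
wrist();go(.56,-.30,.25)"
```

```text
5556 [ 0.5798 -0.3086] yaw -1.607 [0.1194 0.0639] (np.int64(176), np.int64(0)) z [0.0176 0.0237 0.0254] hue [15 17] px [342. 211.]
5135 [ 0.4013 -0.3459] yaw 0.267 [0.1209 0.0644] (np.int64(0), np.int64(118)) z [0.0174 0.0236 0.0253] hue [29 30] px [190. 250.]
1985 [ 0.5019 -0.4619] yaw 0.072 [0.0952 0.0876] (np.int64(0), np.int64(0)) z [0.013  0.0245 0.0262] hue [178 179] px [282. 336.]
turn -0.0 d [-0.0012 -0.0017  0.0068] q6 -0.52 pos [ 0.5617 -0.2989  0.2568] psi -0.027 t 11.75 gw 0.998
```

```bash
python3 -c "
from h import *
grasp((.5798,-.3086),-1.607,.004,-.036)"
```

```text
turn 0.009 d [0.0004 0.0192 0.2528] q6 -0.52 pos [ 0.5617 -0.2989  0.2568] psi -0.027 t 11.75 gw 0.998
```

In the tool's units: 0.045 m is 45, 0.035 m is 35, 0.009 rad is 0.09.

shift_gripper --plan "1 0 19.2 0 0.09;1 0 0 45 0;1 0 0 45 0;1 0 0 45 0;1 0 0 45 0;1 0 0 35 0;1 0 0 20 0;1 0 0 12 0;1 0 0 4 0;1 0 0 0 0;1 0 0 0 0"

```text
time_s: 12.85
tool_pos: [0.5823, -0.3003, 0.0101]
ee_rot: [0.72, 0.694, 0.0, 0.001]
contact_force: [-0.6, -0.3, 0.5]
grip_width: 1.0
grasp_force: 0.0
```

shift_gripper --plan "0 0 0 0 0;0 0 0 0 0;0 0 0 0 0;0 0 0 0 0;0 0 0 0 0;0 0 0 0 0;0 0 0 -20 0;0 0 0 -40 0;0 0 0 -45 0;0 0 0 -45 0;0 0 0 0 0;0 0 0 0 0" --grip_n 45

```text
time_s: 14.05
tool_pos: [0.5818, -0.3003, 0.1591]
ee_rot: [0.72, 0.694, 0.0, 0.001]
contact_force: [0.5, 0.1, -2.5]
grip_width: 0.725
grasp_force: 45.0
```

```bash
python3 -c "
from h import *
go(PAD[0]-.011*np.cos(CY),PAD[1]-.011*np.sin(CY),.16,np.pi/2+CY)"
```

```text
turn -1.35 d [ 0.1507  0.2174 -0.0014] q6 -0.49 pos [ 0.5818 -0.3003  0.1591] psi -0.036 t 14.05 gw 0.725
```

In the tool's units: 0.04 m is 40, -0.02 m is -20, -0.135 rad is -1.35.

shift_gripper --plan "0 0 0 0 -1.35;0 0 0 0 -1.35;0 0 0 0 -1.35;0 0 0 0 -1.35;0 0 0 0 -1.35;0 0 0 0 -1.35;0 0 0 0 -1.35;0 0 0 0 -1.35;0 0 0 0 -1.35;0 0 0 0 -1.35;0 40 0 -20 0;0 40 0 0 0"

```text
time_s: 15.25
tool_pos: [0.503, -0.2793, 0.1751]
ee_rot: [0.128, 0.992, 0.001, -0.002]
contact_force: [0.4, 0.2, 0.0]
grip_width: 0.72
grasp_force: 45.0
```

shift_gripper --plan "0 40 0 0 0;0 28.1 14.4 0 0;0 0 42.5 0 0;0 0 42.5 0 0;0 0 42.5 0 0;0 0 42.5 0 0;0 0 33 0 0;0 0 0 0 0;0 0 0 0 0"

```text
time_s: 16.15
tool_pos: [0.4925, -0.0517, 0.1755]
ee_rot: [0.127, 0.992, -0.0, -0.002]
contact_force: [-0.8, -0.0, -1.1]
grip_width: 0.725
grasp_force: 45.0
```

```bash
python3 -c "
from h import *
grasp(PAD,CY,.1,np.pi/2+CY,-.0084);stack(.0395)"
```

```text
turn 0.002 d [-0.0018 -0.0003  0.0755] q6 -1.49 pos [ 0.4925 -0.0517  0.1755] psi 1.316 t 16.15 gw 0.725
pile [ 287  175   76   20 1497] [ 0.4518 -0.0416] yaw -1.828 [0.0638 0.0164] (np.int64(224), np.int64(222)) top 0.035 expect 0.0395 slope [ 0.1169 -0.0318]
```

```bash
cat >> h.py <<'E'
def held(off):
    """held tray: its rear edge and sides in the tool's yaw frame; prints centre error relative to TCP and its height"""
    im=r.get_image('wrist');P=pts(im);s=r.read_state();p=psi(s)-np.pi/2
    d=np.array([np.cos(p),np.sin(p)]);n=np.array([-d[1],d[0]]);q=P-np.array(s['tool_pos'])
    l=q[...,:2]@d;w=q[...,:2]@n
    m=(abs(w)<.04)&(abs(l)<.1)&(q[...,2]>0.004)&(q[...,2]<.03)
    v,u=np.nonzero(m); m&=(np.arange(480)[:,None]<330)
    ll,ww,zz=l[m],w[m],q[...,2][m]
    b=(ll<np.percentile(ll,50))
    print('held rear',np.percentile(ll,.5).round(4),'-> centre off',(np.percentile(ll,.5)+.06).round(4),'sides',np.percentile(ww,[.5,99.5]).round(4),'top',np.median(zz).round(4),'under',(np.median(zz)-.0235).round(4),m.sum())
E
python3 -c "
from h import *
held(0)"
```

```text
held rear -0.0535 -> centre off 0.0065 sides [-0.0382  0.0378] top 0.015 under -0.0085 19793
```

In the tool's units: 0.04 m is 40, 0.035 m is 35.

shift_gripper --plan "0 -2.5 0 40 0;0 0 0 35 0;0 0 0 22 0;0 0 0 12 0;0 0 0 8 0;0 0 0 5 0;0 0 0 4 0;0 0 0 3 0;0 0 0 0 0;0 0 0 0 0"

```text
time_s: 17.25
tool_pos: [0.4961, -0.0528, 0.0495]
ee_rot: [0.128, 0.992, -0.0, 0.0]
contact_force: [-0.7, 0.6, -0.4]
grip_width: 0.718
grasp_force: 45.0
```

```bash
python3 -c "
from h import *
grasp(PAD,CY,.0425,np.pi/2+CY,-.0075)"
```

```text
turn 0.0 d [ 0.0013 -0.0003  0.007 ] q6 -1.49 pos [ 0.4961 -0.0528  0.0495] psi 1.314 t 17.25 gw 0.718
```

shift_gripper --plan "0 1 0 3 0;0 0 0 3 0;0 0 0 2 0;0 0 0 2 0;0 0 0 0 0;0 0 0 0 0"

```text
time_s: 17.85
tool_pos: [0.4949, -0.0525, 0.0423]
ee_rot: [0.128, 0.992, -0.0, 0.001]
contact_force: [-9.1, 1.2, 16.6]
grip_width: 0.723
grasp_force: 45.0
```

```bash
python3 -c "
from h import *
grasp(PAD,CY,.0425,np.pi/2+CY,-.0075)"
```

```text
turn 0.0 d [ 0.0001 -0.0002 -0.0002] q6 -1.49 pos [ 0.4949 -0.0525  0.0423] psi 1.314 t 17.85 gw 0.723
```

In the tool's units: -0.045 m is -45, -0.04 m is -40.

shift_gripper --plan "1 0 0 0 0;1 0 0 0 0;1 0 0 0 0;1 0 0 0 0;1 0 0 -30 0;1 0 0 -40 0;1 0 0 -45 0;1 0 0 -45 0;1 0 0 -45 0;1 0 0 -30 0;1 0 0 0 0;1 0 0 0 0"

```text
time_s: 19.05
tool_pos: [0.4951, -0.0526, 0.2738]
ee_rot: [0.128, 0.992, -0.0, 0.0]
contact_force: [-0.6, -0.9, -0.7]
grip_width: 1.001
grasp_force: 0.0
```

```bash
python3 -c "
from h import *
stack(.0575);go(.40,.28,.25,.606+np.pi/2)"
```

```text
pile [ 294  163   60  107 5954] [ 0.5006 -0.0556] yaw -0.262 [0.1199 0.0641] (np.int64(180), np.int64(0)) top 0.058 expect 0.0575 slope [ 0.0026 -0.0006]
turn -0.863 d [-0.1116  0.3272  0.0227] q6 -1.49 pos [ 0.4946 -0.0525  0.2725] psi 1.314 t 19.1 gw 0.997
```

In the tool's units: -0.03 m is -30, 0.03 m is 30, -0.144 rad is -1.44.

shift_gripper --plan "1 30 0 0 0;1 -30 0 0 -1.44;1 0 0 0 -1.44;1 0 0 0 -1.44;1 0 0 0 -1.44;1 0 0 0 -1.44;1 0 0 0 -1.43"

```text
time_s: 19.8
tool_pos: [0.4942, -0.0524, 0.2711]
ee_rot: [-0.301, 0.954, 0.001, -0.002]
contact_force: [-0.6, 0.1, -0.1]
grip_width: 0.999
grasp_force: 0.0
```

shift_gripper --plan "1 -13.9 40.9 2 0;1 -13.9 40.9 2 0;1 -13.9 40.9 2 0;1 -13.9 40.9 2 0;1 -13.9 40.9 2 0;1 -13.9 40.9 2 0;1 -13.9 40.9 2 0;1 -13.9 40.9 2 0;1 0 0 0 0;1 0 0 0 0"

```text
time_s: 20.8
tool_pos: [0.3989, 0.2799, 0.2556]
ee_rot: [-0.3, 0.954, -0.001, -0.002]
contact_force: [-0.6, -0.7, 0.2]
grip_width: 0.999
grasp_force: 0.0
```

```bash
python3 -c "
from h import *
wrist();go(.40,.28,.25,.606+np.pi/2)
grasp((.4091,.3371),.606,.004,.606+np.pi/2)"
```

```text
1695 [ 0.4284 -0.0018] yaw 0.753 [0.1632 0.0706] (np.int64(32), np.int64(55)) z [0.0122 0.0221 0.0312] hue [14 13] px [82. 84.]
1803 [ 0.4913 -0.0311] yaw 0.257 [0.1285 0.067 ] (np.int64(6), np.int64(35)) z [0.012  0.0209 0.0308] hue [0 1] px [ 38. 110.]
5170 [0.4093 0.3374] yaw 0.604 [0.121  0.0642] (np.int64(0), np.int64(176)) z [0.0175 0.0237 0.0254] hue [109 108] px [359. 241.]
3379 [0.5878 0.3342] yaw 1.637 [0.1198 0.0655] (np.int64(0), np.int64(125)) z [0.016  0.0235 0.0253] hue [62 66] px [269. 346.]
turn 0.001 d [-0.0009  0.0004  0.0062] q6 -1.64 pos [0.3994 0.2792 0.2562] psi 2.178 t 20.85 gw 1.0
turn 0.001 d [-0.0317  0.0422  0.2521] q6 -1.64 pos [0.3994 0.2792 0.2562] psi 2.178 t 20.85 gw 1.0
```

In the tool's units: 0.045 m is 45, 0.035 m is 35.

shift_gripper --plan "1 -31.7 21.7 0 0;1 0 20.6 0 0;1 0 0 45 0;1 0 0 45 0;1 0 0 45 0;1 0 0 45 0;1 0 0 35 0;1 0 0 20 0;1 0 0 12 0;1 0 0 0 0;1 0 0 0 0"

```text
time_s: 21.95
tool_pos: [0.4026, 0.3322, 0.012]
ee_rot: [-0.298, 0.955, 0.0, 0.001]
contact_force: [-0.2, -0.1, 0.4]
grip_width: 0.999
grasp_force: 0.0
```

```bash
python3 -c "
from h import *
grasp((.4093,.3374),.604,.004,.604+np.pi/2)"
```

```text
turn 0.001 d [0.0016 0.0004 0.008 ] q6 -1.55 pos [0.4026 0.3322 0.012 ] psi 2.176 t 21.95 gw 0.999
```

Careful with the scale: shifts go in mm and turns go in units of 0.1 rad. That gives: 0.004 m is 4, 0.0016 m is 1.6.

shift_gripper --plan "1 1.6 0 4 0;1 0 0 4 0;1 0 0 0 0;0 0 0 0 0;0 0 0 0 0;0 0 0 0 0;0 0 0 0 0;0 0 0 0 0;0 0 0 0 0;0 0 0 0 0"

```text
time_s: 22.95
tool_pos: [0.4004, 0.3317, 0.0031]
ee_rot: [-0.299, 0.954, 0.0, 0.0]
contact_force: [-0.7, -0.0, 0.4]
grip_width: 0.722
grasp_force: 45.0
```

shift_gripper --plan "0 0 0 -20 0;0 0 0 -45 0;0 0 0 -45 0;0 0 0 -45 0;0 0 0 -30 0;0 0 0 0 1.44;0 0 0 0 1.44;0 0 0 0 1.44;0 0 0 0 1.44;0 0 0 0 1.44;0 0 0 0 1.41;0 0 0 0 0"

```text
time_s: 24.15
tool_pos: [0.4002, 0.3315, 0.1873]
ee_rot: [0.128, 0.992, -0.0, -0.0]
contact_force: [-0.7, -0.3, -2.0]
grip_width: 0.725
grasp_force: 45.0
```

```bash
python3 -c "
from h import *
held(0)
grasp(PAD,CY,.19,np.pi/2+CY,-.0105)"
```

```text
held rear -0.0489 -> centre off 0.0111 sides [-0.0383  0.0375] top 0.0205 under -0.003 18682
turn 0.005 d [-0.1861 -0.3476 -0.0024] q6 -0.69 pos [0.4002 0.3315 0.1874] psi 1.319 t 24.2 gw 0.727
```

In the tool's units: -0.0386 m is -38.6, -0.0207 m is -20.7, 0.005 rad is 0.05.

shift_gripper --plan "0 -20.7 -38.6 0 0.05;0 -20.7 -38.6 0 0;0 -20.7 -38.6 0 0;0 -20.7 -38.6 0 0;0 -20.7 -38.6 0 0;0 -20.7 -38.6 0 0;0 -20.7 -38.6 0 0;0 -20.7 -38.6 0 0;0 -20.7 -38.6 0 0;0 0 0 20 0;0 0 0 0 0;0 0 0 0 0"

```text
time_s: 25.4
tool_pos: [0.4909, -0.0516, 0.1675]
ee_rot: [0.128, 0.992, 0.0, -0.001]
contact_force: [-0.7, 0.6, -1.5]
grip_width: 0.726
grasp_force: 45.0
```

```bash
python3 -c "
from h import *
held(0)
grasp(PAD,CY,.052+.003,np.pi/2+CY,-.0105)"
```

```text
held rear -0.0492 -> centre off 0.0108 sides [-0.0384  0.037 ] top 0.0198 under -0.0037 18670
turn -0.0 d [-0.0007 -0.0005  0.1133] q6 -1.49 pos [ 0.4913 -0.0513  0.1683] psi 1.314 t 25.45 gw 0.722
```

shift_gripper --plan "0 0 -0.5 40 0;0 0 0 30 0;0 0 0 20 0;0 0 0 10 0;0 0 0 5 0;0 0 0 4 0;0 0 0 3 0;0 0 0 2 0;0 0 0 0 0;0 0 0 0 0"

```text
time_s: 26.45
tool_pos: [0.4919, -0.0525, 0.055]
ee_rot: [0.13, 0.992, 0.0, 0.001]
contact_force: [0.5, 0.8, 3.1]
grip_width: 0.727
grasp_force: 45.0
```

```bash
python3 -c "
from h import *
grasp(PAD,CY,.055,np.pi/2+CY,-.0105)"
```

```text
turn -0.003 d [0.0002 0.0005 0.    ] q6 -1.49 pos [ 0.4919 -0.0525  0.055 ] psi 1.311 t 26.45 gw 0.727
```

Now at seating height with light contact. One more small press, then release and check.

In the tool's units: -0.045 m is -45, -0.04 m is -40.

shift_gripper --plan "0 0 0 2 0;0 0 0 0 0;1 0 0 0 0;1 0 0 0 0;1 0 0 0 0;1 0 0 0 0;1 0 0 -30 0;1 0 0 -45 0;1 0 0 -45 0;1 0 0 -45 0;1 0 0 -40 0;1 0 0 0 0"

```text
time_s: 27.65
tool_pos: [0.4929, -0.0527, 0.2638]
ee_rot: [0.13, 0.992, -0.0, 0.005]
contact_force: [0.2, 0.2, 0.7]
grip_width: 1.001
grasp_force: 0.0
```

```bash
python3 -c "
from h import *
stack(.0755);go(.587,.28,.25,1.635-np.pi/2)"
```

```text
pile [ 291  167   65  114 6793] [ 0.5025 -0.0568] yaw -0.26 [0.1207 0.064 ] (np.int64(214), np.int64(0)) top 0.076 expect 0.0755 slope [ 0.0033 -0.0005]
turn 1.247 d [0.3259 0.1157 0.0104] q6 -1.49 pos [ 0.4924 -0.0526  0.2602] psi 1.311 t 27.7 gw 0.998
```

In the tool's units: 0.045 m is 45, -0.02 m is -20, 0.139 rad is 1.39.

shift_gripper --plan "1 0 0 -20 1.39;1 0 0 0 1.39;1 0 0 0 1.39;1 0 0 0 1.39;1 0 0 0 1.39;1 0 0 0 1.39;1 0 0 0 1.39;1 0 0 0 1.39;1 0 0 0 1.35;1 45 0 0 0;1 45 0 0 0;1 45 0 0 0"

```text
time_s: 28.9
tool_pos: [0.482, 0.0834, 0.2745]
ee_rot: [0.685, 0.729, -0.001, -0.001]
contact_force: [1.1, -0.6, 0.9]
grip_width: 0.995
grasp_force: 0.0
```

shift_gripper --plan "1 40 23 0 0;1 40 23 0 0;1 40 23 0 0;1 40 23 0 0;1 30 23.7 0 0;1 0 0 0 0;1 0 0 0 0"

```text
time_s: 29.6
tool_pos: [0.5857, 0.2796, 0.2732]
ee_rot: [0.684, 0.73, -0.003, -0.001]
contact_force: [-1.1, 0.3, 0.1]
grip_width: 0.997
grasp_force: 0.0
```

```bash
python3 -c "
from h import *
wrist();grasp((.588,.3342),1.635,.004,1.635-np.pi/2)"
```

```text
5736 [0.5884 0.3348] yaw 1.633 [0.1193 0.064 ] (np.int64(0), np.int64(139)) z [0.0176 0.0237 0.0255] hue [62 66] px [331. 157.]
turn -0.0 d [0.0455 0.0067 0.2709] q6 0.33 pos [0.5856 0.2788 0.275 ] psi 0.064 t 29.65 gw 0.999
```

shift_gripper --plan "1 45.5 6.7 0 0;1 0 0 45 0;1 0 0 45 0;1 0 0 45 0;1 0 0 45 0;1 0 0 40 0;1 0 0 25 0;1 0 0 15 0;1 0 0 0 0;1 0 0 0 0"

```text
time_s: 30.65
tool_pos: [0.5904, 0.3249, 0.019]
ee_rot: [0.684, 0.729, 0.001, 0.0]
contact_force: [-0.9, 0.7, -0.1]
grip_width: 1.001
grasp_force: 0.0
```

```bash
python3 -c "
from h import *
grasp((.5884,.3348),1.633,.004,1.633-np.pi/2)"
```

```text
turn 0.001 d [-0.     -0.0015  0.015 ] q6 0.39 pos [0.5904 0.3249 0.019 ] psi 0.063 t 30.65 gw 1.001
```

In the tool's units: 0.008 m is 8, 0.007 m is 7.

shift_gripper --plan "1 0 -1.5 8 0;1 0 0 7 0;1 0 0 0 0;1 0 0 0 0;0 0 0 0 0;0 0 0 0 0;0 0 0 0 0;0 0 0 0 0;0 0 0 0 0;0 0 0 0 0"

```text
time_s: 31.65
tool_pos: [0.5885, 0.3252, 0.0022]
ee_rot: [0.684, 0.729, 0.0, 0.0]
contact_force: [0.8, -0.0, 0.4]
grip_width: 0.726
grasp_force: 45.0
```

shift_gripper --plan "0 0 0 -20 0;0 0 0 -45 0;0 0 0 -45 0;0 0 0 -45 0;0 0 0 -45 0;0 0 0 0 0"

```text
time_s: 32.25
tool_pos: [0.5901, 0.326, 0.2112]
ee_rot: [0.684, 0.729, 0.006, 0.002]
contact_force: [1.0, 0.5, -0.3]
grip_width: 0.726
grasp_force: 45.0
```

```bash
python3 -c "
from h import *
held(0)
grasp(PAD,CY,.19,CY-np.pi/2,-.0100)"
```

```text
held rear -0.0694 -> centre off -0.0094 sides [-0.0376  0.0373] top 0.0261 under 0.0026 24486
turn 1.892 d [0.002  0.3901 0.0149] q6 0.39 pos [0.5894 0.3257 0.2069] psi 0.064 t 32.3 gw 0.727
```

shift_gripper --plan "0 0 0 0 1.4;0 0 0 0 1.4;0 0 0 0 1.4;0 0 0 0 1.4;0 0 0 0 1.4;0 0 0 0 1.4;0 0 0 0 1.4;0 0 0 0 1.4;0 0 0 0 1.4;0 0 0 0 1.4;0 0 0 0 1.4;0 0 0 0 1.4"

```text
time_s: 33.5
tool_pos: [0.5874, 0.3247, 0.1984]
ee_rot: [1.0, -0.025, -0.002, 0.001]
contact_force: [0.3, -0.2, -2.1]
grip_width: 0.726
grasp_force: 45.0
```

shift_gripper --plan "0 0 0 0 1.4;0 0 0 0 0.72;0 0 39 1 0;0 0 39 1 0;0 0 39 1 0;0 0 39 1 0;0 0 39 1 0;0 0 39 1 0;0 0 39 1 0;0 0 39 1 0;0 0 39 1 0;0 2 39 1 0"

```text
time_s: 34.7
tool_pos: [0.4893, -0.0538, 0.1891]
ee_rot: [0.992, -0.128, -0.002, -0.0]
contact_force: [1.0, -0.4, -2.2]
grip_width: 0.724
grasp_force: 45.0
```

shift_gripper --plan "0 0 0 0 0;0 0 0 0 0"

```text
time_s: 34.9
tool_pos: [0.4901, -0.0529, 0.1898]
ee_rot: [0.992, -0.129, -0.002, -0.0]
contact_force: [0.7, -0.7, -2.0]
grip_width: 0.721
grasp_force: 45.0
```

```bash
python3 -c "
from h import *
held(0)
grasp(PAD,CY,.13,CY-np.pi/2,-.0097)"
```

```text
held rear -0.0693 -> centre off -0.0093 sides [-0.036   0.0378] top 0.0212 under -0.0023 24584
turn -0.001 d [ 0.0023 -0.0005  0.0602] q6 1.65 pos [ 0.4904 -0.0522  0.1902] psi -1.828 t 34.95 gw 0.725
```

In the tool's units: 0.0025 m is 2.5, 0.04 m is 40.

shift_gripper --plan "0 2.5 0 40 0;0 0 0 35 0;0 0 0 20 0;0 0 0 10 0;0 0 0 4 0;0 0 0 0 0;0 0 0 0 0"

```text
time_s: 35.65
tool_pos: [0.4942, -0.0531, 0.0844]
ee_rot: [0.992, -0.128, 0.001, 0.0]
contact_force: [-0.2, 0.1, -2.0]
grip_width: 0.726
grasp_force: 45.0
```

```bash
python3 -c "
from h import *
grasp((.502,-.0555),CY,.0725,CY-np.pi/2,-.0095)"
```

```text
turn 0.0 d [-0.0014  0.0004  0.0119] q6 1.65 pos [ 0.4942 -0.0531  0.0844] psi -1.828 t 35.65 gw 0.726
```

In the tool's units: 0.004 m is 4, 0.003 m is 3.

shift_gripper --plan "0 -1.3 0.3 4 0;0 0 0 3 0;0 0 0 2 0;0 0 0 2 0;0 0 0 2 0;0 0 0 1 0;0 0 0 0 0"

```text
time_s: 36.35
tool_pos: [0.4921, -0.0533, 0.0721]
ee_rot: [0.992, -0.128, 0.001, 0.0]
contact_force: [-8.6, 1.3, 14.4]
grip_width: 0.725
grasp_force: 45.0
```

```bash
python3 -c "
from h import *
grasp((.502,-.0555),CY,.0725,CY-np.pi/2,-.0095)"
```

```text
turn -0.0 d [ 0.0006 -0.0004 -0.0004] q6 1.65 pos [ 0.4921 -0.0533  0.0721] psi -1.828 t 36.35 gw 0.725
```

In the tool's units: -0.045 m is -45, -0.03 m is -30.

shift_gripper --plan "1 0 0 0 0;1 0 0 0 0;1 0 0 0 0;1 0 0 0 0;1 0 0 -30 0;1 0 0 -45 0;1 0 0 -45 0;1 0 0 -45 0;1 0 0 -30 0;1 0 0 0 0;1 0 0 0 0"

```text
time_s: 37.45
tool_pos: [0.4923, -0.0533, 0.2639]
ee_rot: [0.992, -0.128, 0.0, 0.0]
contact_force: [0.4, -0.1, -0.3]
grip_width: 1.001
grasp_force: 0.0
```

```bash
python3 -c "
from h import *
stack(.0935);go(.41,-.31,.25,.267-np.pi/2)"
```

```text
pile [ 290  148   68  122 7681] [ 0.5007 -0.0572] yaw -0.259 [0.1192 0.0641] (np.int64(182), np.int64(0)) top 0.0941 expect 0.0935 slope [0.0007 0.    ]
turn -0.524 d [-0.1467  0.2261  0.0126] q6 1.65 pos [ 0.4919 -0.0532  0.2625] psi -1.828 t 37.5 gw 0.996
```

shift_gripper --plan "1 0 0 0 -1.31;1 0 0 0 -1.31;1 0 0 0 -1.31;1 0 0 0 -1.31;1 -24.5 37.7 1 0;1 -24.5 37.7 1 0;1 -24.5 37.7 1 0;1 -24.5 37.7 1 0;1 -24.5 37.7 1 0;1 -24.5 37.7 1 0;1 0 0 0 0;1 0 0 0 0"

```text
time_s: 38.7
tool_pos: [0.4091, -0.3103, 0.2555]
ee_rot: [0.991, 0.132, -0.001, -0.002]
contact_force: [-0.4, 0.4, -0.7]
grip_width: 1.002
grasp_force: 0.0
```

```bash
python3 -c "
from h import *
wrist();grasp((.4013,-.3459),.267,.004,.267-np.pi/2)"
```

```text
1678 [ 0.484  -0.1281] yaw 2.88 [0.1976 0.0024] (np.int64(97), np.int64(124)) z [0.012  0.022  0.0309] hue [14 15] px [175.  87.]
3091 [ 0.5021 -0.466 ] yaw 1.808 [0.0954 0.0946] (np.int64(0), np.int64(0)) z [0.0136 0.0248 0.0264] hue [178 179] px [485. 162.]
5352 [ 0.4017 -0.3464] yaw 0.274 [0.1197 0.064 ] (np.int64(0), np.int64(115)) z [0.0176 0.0237 0.0254] hue [29 30] px [352. 221.]
turn -0.001 d [-0.0273  0.0336  0.2521] q6 0.59 pos [ 0.4096 -0.3095  0.2561] psi -1.304 t 38.75 gw 0.997
```

In the tool's units: 0.045 m is 45, 0.035 m is 35, -0.007 rad is -0.07.

shift_gripper --plan "1 -27.3 33.6 0 -0.07;1 0 0 45 0;1 0 0 45 0;1 0 0 45 0;1 0 0 45 0;1 0 0 35 0;1 0 0 20 0;1 0 0 8 0;1 0 0 0 0;1 0 0 0 0"

```text
time_s: 39.75
tool_pos: [0.3934, -0.3497, 0.0164]
ee_rot: [0.991, 0.137, 0.001, 0.001]
contact_force: [0.1, -0.6, 0.1]
grip_width: 1.001
grasp_force: 0.0
```

```bash
python3 -c "
from h import *
grasp((.4017,-.3464),.274,.004,.274-np.pi/2)"
```

```text
turn 0.001 d [-0.0012 -0.001   0.0124] q6 0.5 pos [ 0.3934 -0.3497  0.0164] psi -1.296 t 39.75 gw 1.001
```

shift_gripper --plan "1 -1 -1 8 0;1 0 0 4 0;1 0 0 0 0;0 0 0 0 0;0 0 0 0 0;0 0 0 0 0;0 0 0 0 0;0 0 0 0 0;0 0 0 0 0;0 0 0 0 0"

```text
time_s: 40.75
tool_pos: [0.3912, -0.3491, 0.0032]
ee_rot: [0.991, 0.136, 0.0, 0.0]
contact_force: [-0.9, 0.7, 2.9]
grip_width: 0.726
grasp_force: 45.0
```

shift_gripper --plan "0 0 0 -20 0;0 0 0 -45 0;0 0 0 -45 0;0 0 0 -45 0;0 0 0 -45 0;0 0 0 0 1.33;0 0 0 0 1.33;0 0 0 0 1.33;0 0 0 0 1.33;0 0 0 0 0"

```text
time_s: 41.75
tool_pos: [0.3911, -0.349, 0.2023]
ee_rot: [0.992, -0.129, -0.0, -0.0]
contact_force: [-0.6, 0.9, -0.8]
grip_width: 0.727
grasp_force: 45.0
```

```bash
python3 -c "
from h import *
held(0)
grasp((.502,-.056),CY,.20,CY-np.pi/2,-.0100)"
```

```text
held rear -0.0709 -> centre off -0.0109 sides [-0.0368  0.0377] top 0.0206 under -0.0029 25168
turn 0.002 d [ 0.0228 -0.3116  0.0025] q6 1.03 pos [ 0.3911 -0.349   0.2024] psi -1.826 t 41.8 gw 0.727
```

In the tool's units: -0.039 m is -39, 0.03 m is 30.

shift_gripper --plan "0 2.7 -39 0 0;0 2.7 -39 0 0;0 2.7 -39 0 0;0 2.7 -39 0 0;0 2.7 -39 0 0;0 2.7 -39 0 0;0 2.7 -39 0 0;0 2.7 -39 0 0;0 0 0 30 0;0 0 0 20 0;0 0 0 0 0;0 0 0 0 0"

```text
time_s: 43.0
tool_pos: [0.4915, -0.0529, 0.153]
ee_rot: [0.992, -0.128, -0.0, -0.0]
contact_force: [0.3, 0.4, -0.3]
grip_width: 0.725
grasp_force: 45.0
```

```bash
python3 -c "
from h import *
held(0)
grasp((.502,-.056),CY,.091,CY-np.pi/2,-.0108)"
```

```text
held rear -0.0704 -> centre off -0.0104 sides [-0.037   0.0378] top 0.0197 under -0.0038 25228
turn -0.0 d [-0.0005  0.0002  0.063 ] q6 1.65 pos [ 0.492  -0.0532  0.154 ] psi -1.828 t 43.05 gw 0.726
```

shift_gripper --plan "0 -0.5 0 25 0;0 0 0 20 0;0 0 0 6 0;0 0 0 4 0;0 0 0 3 0;0 0 0 2 0;0 0 0 2 0;0 0 0 0 0;0 0 0 0 0"

```text
time_s: 43.95
tool_pos: [0.4913, -0.0528, 0.0912]
ee_rot: [0.992, -0.129, 0.0, 0.0]
contact_force: [-0.7, 0.4, -0.8]
grip_width: 0.724
grasp_force: 45.0
```

```bash
python3 -c "
from h import *
grasp((.502,-.056),CY,.091,CY-np.pi/2,-.0108);s=r.read_state();print(s['contact_force'])"
```

```text
turn -0.001 d [0.0003 0.0004 0.0002] q6 1.65 pos [ 0.4913 -0.0528  0.0912] psi -1.829 t 43.95 gw 0.724
[-0.69894328  0.38088091 -0.75135098]
```

shift_gripper --plan "0 0 0 1 0;0 0 0 1 0;0 0 0 1 0;0 0 0 0 0;0 0 0 0 0"

```text
time_s: 44.45
tool_pos: [0.4915, -0.0528, 0.0911]
ee_rot: [0.992, -0.129, 0.001, 0.0]
contact_force: [-6.8, -0.1, 13.4]
grip_width: 0.728
grasp_force: 45.0
```

Release, rise, check the pile and fix the knob position.

In the tool's units: -0.045 m is -45, -0.03 m is -30.

shift_gripper --plan "1 0 0 0 0;1 0 0 0 0;1 0 0 0 0;1 0 0 0 0;1 0 0 -30 0;1 0 0 -45 0;1 0 0 -45 0;1 0 0 -45 0;1 0 0 -20 0;1 0 0 0 0;1 0 0 0 0"

```text
time_s: 45.55
tool_pos: [0.4913, -0.0528, 0.2718]
ee_rot: [0.992, -0.129, -0.0, -0.0]
contact_force: [0.4, 1.0, -0.4]
grip_width: 1.002
grasp_force: 0.0
```

```bash
python3 - <<'E'
from h import *
stack(.1115,'w5')
c=np.array([.5028,-.0543]);d=np.array([np.cos(CY),np.sin(CY)]);n=np.array([-d[1],d[0]])
K=c+.045*d+.099*n;print('knee',K)
for nm in('side','wrist'):
    im=r.get_image(nm);P=pts(im);hsv=cv2.cvtColor(im['frame'],cv2.COLOR_RGB2HSV)
    m=(hsv[...,1]>170)&((hsv[...,0]<6)|(hsv[...,0]>174))&(P[...,2]>.06)&(P[...,2]<.1)&(np.hypot(P[...,0]-K[0],P[...,1]-K[1])<.035)
    if m.sum(): print(nm,m.sum(),((P[m][:,:2]-c)@np.c_[d,n]).min(0),((P[m][:,:2]-c)@np.c_[d,n]).max(0),P[m][:,2].max())
go(*K,.2)
E
```

```text
pile [ 289  145   70  127 8196] [ 0.5016 -0.0572] yaw -0.262 [0.1203 0.0641] (np.int64(173), np.int64(0)) top 0.112 expect 0.1115 slope [0.0005 0.0004]
knee [0.5714859  0.03001042]
side 62 [0.03090137 0.08479574] [0.0540171  0.11678951] 0.09740980439800517
wrist 576 [0.03788781 0.08322948] [0.05565612 0.11368413] 0.09314908317281717
turn -0.0 d [ 0.0573 -0.1007  0.0701] q6 1.65 pos [ 0.4907 -0.0527  0.2703] psi -1.829 t 45.7 gw 1.001
```

View pics/w5.png

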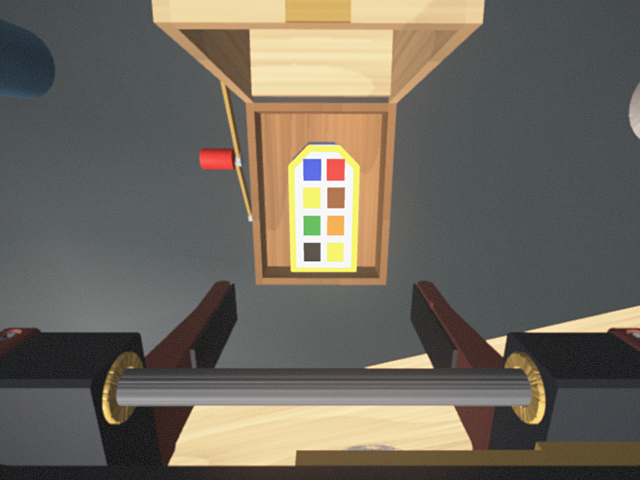

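The yellow tray is home: top 112.0 mm against 111.5 expected, level. Wrist view: pile at (323,208), knob at (218,158). I'll turn half round so the camera side faces away from the lid, and shut the fingers.

In the tool's units: -0.14 rad is -1.4.

shift_gripper --plan "0 0 0 0 -1.4;0 0 0 0 -1.4;0 0 0 0 -1.4;0 0 0 0 -1.4;0 0 0 0 -1.4;0 0 0 0 -1.4;0 0 0 0 -1.4;0 0 0 0 -1.4;0 0 0 0 -1.4;0 0 0 0 -1.4;0 0 0 0 -1.4" --grip_n 20

```text
time_s: 46.8
tool_pos: [0.4908, -0.0527, 0.271]
ee_rot: [0.8, 0.6, -0.001, -0.001]
contact_force: [0.2, 0.4, 0.3]
grip_width: 0.037
grasp_force: 0.0
```

shift_gripper --plan "0 0 0 0 -1.4;0 0 0 0 -1.4;0 0 0 0 -1.4;0 0 0 0 -1.4;0 0 0 0 -1.4;0 0 0 0 -1.4;0 0 0 0 -1.4;0 0 0 0 -1.4;0 0 0 0 -1.4;0 0 0 0 -1.4;0 0 0 0 -1.4;0 0 0 0 -0.6"

```text
time_s: 48.0
tool_pos: [0.4908, -0.0527, 0.271]
ee_rot: [0.127, 0.992, 0.0, -0.002]
contact_force: [0.6, -0.0, 1.4]
grip_width: 0.002
grasp_force: 0.0
```

```bash
python3 -c "
from h import *
c=np.array([.5025,-.0555]);d=np.array([np.cos(CY),np.sin(CY)]);n=np.array([-d[1],d[0]])
K=c+.049*d+.1*n
go(*K,.105,np.pi/2+CY)"
```

```text
turn 0.002 d [-0.0616  0.1003  0.1658] q6 -1.49 pos [ 0.4908 -0.0527  0.271 ] psi 1.316 t 48.0 gw 0.002
```

shift_gripper --plan "0 0 40 0 0;0 0 40 0 0;0 -30 20 0 0;0 -31.5 0 0 0;0 0 0 40 0;0 0 0 40 0;0 0 0 40 0;0 0 0 30 0;0 0 0 13 0;0 0 0 0 0;0 0 0 0 0"

```text
time_s: 49.1
tool_pos: [0.5767, 0.028, 0.111]
ee_rot: [0.13, 0.992, 0.0, 0.001]
contact_force: [-0.2, -0.4, 1.6]
grip_width: 0.002
grasp_force: 0.0
```

```bash
python3 -c "
from h import *
c=np.array([.5025,-.0555]);d=np.array([np.cos(CY),np.sin(CY)]);n=np.array([-d[1],d[0]])
K=c+.049*d+.1*n
go(*K,.091,np.pi/2+CY)"
```

```text
turn -0.003 d [0.0016 0.0003 0.02  ] q6 -1.32 pos [0.5767 0.028  0.111 ] psi 1.311 t 49.1 gw 0.002
```

In the tool's units: -0.001 m is -1, 0.008 m is 8.

shift_gripper --plan "0 0 0 8 0;0 0 0 7 0;0 0 0 4 0;0 -1 0 4 0;0 -1 0 4 0;0 -1 0 4 0;0 -1 0 4 0;0 -1 0 4 0;0 0 0 0 0"

```text
time_s: 50.0
tool_pos: [0.5856, 0.0259, 0.0753]
ee_rot: [0.13, 0.992, 0.0, 0.006]
contact_force: [6.5, -2.1, 10.3]
grip_width: 0.002
grasp_force: 4.9
```

```bash
python3 -c "
from h import *
im=r.get_image('side');save(im,'s2')"
```

shift_gripper --plan "0 -2 0 4 0;0 -1 0 4 0;0 -1 0 4 0;0 -1 0 4 0;0 0 0 3 0;0 0 0 0 0"

```text
time_s: 50.65
tool_pos: [0.5904, 0.0248, 0.0661]
ee_rot: [0.13, 0.992, 0.0, 0.008]
contact_force: [-21.1, -0.1, 49.9]
grip_width: 0.008
grasp_force: 24.6
```

```bash
python3 - <<'E'
from h import *
im=r.get_image('side');cv2.imwrite('pics/s3.png',cv2.resize(im['frame'][120:300,230:430,::-1],(800,720))[:600])
E
```

```text
(no output)
```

View pics/s3.png

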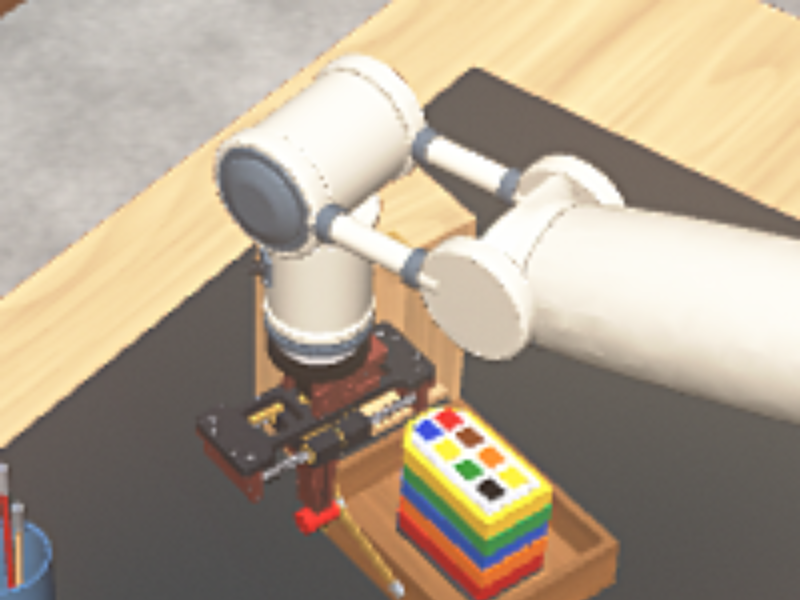

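Side view: the pile stands square, and the fingers are on the knob, which is pressed down at (318,518). The force is high because the gripper body is close to the lid, so I'll back off and measure.

shift_gripper --plan "0 2 0 -6 0;0 4 0 -10 0;0 10 0 -20 0;0 20 0 -40 0;0 40 0 -40 0;0 40 0 -40 0;0 20 0 0 0;0 0 0 0 0"

```text
time_s: 51.5
tool_pos: [0.4626, 0.0587, 0.2003]
ee_rot: [0.129, 0.992, 0.0, 0.001]
contact_force: [0.4, -0.2, 0.2]
grip_width: 0.005
grasp_force: 0.0
```

```bash
python3 - <<'E'
from h import *
c=np.array([.5025,-.0555]);d=np.array([np.cos(CY),np.sin(CY)]);n=np.array([-d[1],d[0]])
for nm in('side','wrist','scene'):
    im=r.get_image(nm);P=pts(im);hsv=cv2.cvtColor(im['frame'],cv2.COLOR_RGB2HSV)
    C=np.dstack([(P[...,:2]-c)@np.c_[d,n],P[...,2]])
    m=(hsv[...,1]>170)&((hsv[...,0]<6)|(hsv[...,0]>174))&(C[...,2]>.03)&(C[...,2]<.1)&(abs(C[...,0]-.06)<.05)&(abs(C[...,1]-.1)<.025)
    if m.sum(): print(nm,'knob',m.sum(),C[m].min(0).round(4),C[m].max(0).round(4))
    # lid: points in the box behind
    m=(C[...,2]>.2)&(C[...,2]<.26)&(abs(C[...,1])<.078)&(C[...,0]>.05)&(C[...,0]<.25)
    if m.sum()>50: print(nm,'lid',m.sum(),np.percentile(C[m],[1,50,99],axis=0).round(3).tolist())
    save(im,nm+'4')
E
```

```text
side knob 60 [0.0438 0.0869 0.0468] [0.0656 0.1174 0.0726]
side lid 638 [[0.088, -0.022, 0.202], [0.13, 0.048, 0.248], [0.167, 0.078, 0.257]]
scene lid 1927 [[0.095, -0.077, 0.201], [0.14, -0.022, 0.249], [0.171, 0.074, 0.254]]
```

```bash
cat >> h.py <<'E'
C0=np.array([.5025,-.0555])
def lidgo(cx,z,cy=0):
    d=np.array([np.cos(CY),np.sin(CY)]);n=np.array([-d[1],d[0]]);X=C0+cx*d+cy*n;go(*X,z,np.pi/2+CY)
    s=r.read_state();e=np.array(s['tool_pos'][:2])-C0;print('chest x,y',(e@d).round(4),(e@n).round(4),'F',s['contact_force'].round(1))
E
python3 -c "
from h import *
lidgo(.21,.32)"
```

```text
turn -0.003 d [-0.2762 -0.0998 -0.1232] q6 -1.26 pos [0.4636 0.0578 0.1973] psi 1.311 t 51.65 gw 0.008
chest x,y -0.0664 0.0997 F [ 0.9  0.3 -0.5]
```

shift_gripper --plan "0 0 -20 -40 0;0 0 -20 -40 0;0 0 -30 -35 0;0 0 -30 -10 0;0 -40 0 0 0;0 -40 0 0 0;0 -40 0 0 0;0 -40 0 0 0;0 -40 0 0 0;0 -40 0 0 0;0 -36 0 0 0;0 0 0 0 0"

```text
time_s: 52.85
tool_pos: [0.7092, -0.1117, 0.3114]
ee_rot: [0.13, 0.991, 0.0, -0.007]
contact_force: [-0.1, -0.2, -1.8]
grip_width: 0.003
grasp_force: 0.0
```

```bash
python3 -c "
from h import *
lidgo(.21,.205)"
```

```text
turn -0.004 d [0.0027 0.0019 0.1065] q6 -1.51 pos [ 0.7092 -0.1117  0.3114] psi 1.31 t 52.85 gw 0.003
chest x,y 0.2142 -0.0018 F [-0.1 -0.2 -1.8]
```

In the tool's units: 0.04 m is 40, 0.02 m is 20.

shift_gripper --plan "0 0 2 40 0;0 0 0 40 0;0 0 0 20 0;0 0 0 0 0;0 12 0 0 0;0 10 0 0 0;0 8 0 0 0;0 8 0 -2 0;0 8 0 -3 0;0 0 0 0 0"

```text
time_s: 53.85
tool_pos: [0.6605, -0.0958, 0.2307]
ee_rot: [0.13, 0.992, -0.0, 0.001]
contact_force: [1.1, -0.5, 1.7]
grip_width: 0.008
grasp_force: 0.7
```

```bash
python3 -c "
from h import *
lidgo(.138,.2317)"
```

```text
turn -0.003 d [ 0.025  -0.0012 -0.001 ] q6 -1.51 pos [ 0.6605 -0.0958  0.2307] psi 1.311 t 53.85 gw 0.008
chest x,y 0.163 0.0012 F [ 1.1 -0.5  1.7]
```

In the tool's units: 0.009 m is 9, 0.008 m is 8.

shift_gripper --plan "0 8 0 1 0;0 8 0 0 0;0 9 0 0 0;0 8 0 0 0;0 8 0 0 0;0 8 0 0 0;0 8 0 0 0;0 8 0 0 0;0 8 0 0 0;0 8 0 0 0;0 0 0 0 0"

```text
time_s: 54.95
tool_pos: [0.5814, -0.0747, 0.2276]
ee_rot: [0.129, 0.992, 0.0, -0.001]
contact_force: [0.4, -0.9, 1.7]
grip_width: 0.007
grasp_force: 0.6
```

```bash
python3 -c "
from h import *
lidgo(.09,.233)"
```

```text
turn -0.003 d [-0.0088 -0.0015 -0.0054] q6 -1.5 pos [ 0.5814 -0.0747  0.2276] psi 1.311 t 54.95 gw 0.007
chest x,y 0.0812 0.0015 F [ 0.4 -0.9  1.7]
```

```bash
cat >> h.py <<'E'
def lid():
    d=np.array([np.cos(CY),np.sin(CY)]);n=np.array([-d[1],d[0]])
    im=r.get_image('scene');P=pts(im);hsv=cv2.cvtColor(im['frame'],cv2.COLOR_RGB2HSV)
    C=np.dstack([(P[...,:2]-C0)@np.c_[d,n],P[...,2]])
    # rows along the lid's right edge strip, wood coloured
    m=(C[...,1]>-.074)&(C[...,1]<-.035)&(C[...,2]>.06)&(C[...,0]>-.12)&(C[...,0]<.25)&(hsv[...,0]>8)&(hsv[...,0]<25)
    X=C[m][:,[0,2]]
    for x in np.arange(-.1,.2,.03):
        k=X[abs(X[:,0]-x)<.006]
        if len(k)>5: print(round(x,3),'z',k[:,1].max().round(3),end='; ')
    print(); return im
E
python3 -c "
from h import *
save(lid(),'l1')"
```

```text
-0.1 z 0.574; -0.07 z 0.58; -0.04 z 0.566; -0.01 z 0.564; 0.02 z 0.572; 0.05 z 0.61; 0.08 z 0.624; 0.11 z 0.621; 0.14 z 0.139;
```

View pics/l1.png

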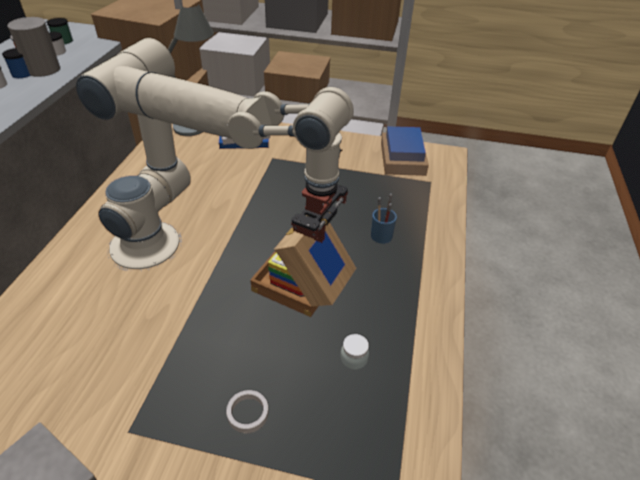

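Scene view: the lid, at (320,265), is following the fingers and is now about 57 degrees open. Continuing along its arc.

shift_gripper --plan "0 8 1.5 1 0;0 7.5 0 1 0;0 7.5 0 1 0;0 7.5 0 1.5 0;0 7.5 0 2 0;0 7 0 3 0;0 7 0 4 0;0 7 0 4 0;0 7 0 4 0;0 7 0 4 0;0 7 0 4 0;0 0 0 0 0"

```text
time_s: 56.2
tool_pos: [0.5043, -0.0527, 0.197]
ee_rot: [0.129, 0.992, -0.0, -0.001]
contact_force: [0.2, -0.3, -0.1]
grip_width: 0.009
grasp_force: 0.1
```

```bash
python3 -c "
from h import *
lidgo(-.034,.166)"
```

```text
turn -0.003 d [ 0.035  -0.0031  0.0311] q6 -1.48 pos [ 0.5043 -0.0527  0.197 ] psi 1.311 t 56.2 gw 0.009
chest x,y 0.0011 0.0031 F [ 0.2 -0.3 -0.1]
```

In the tool's units: 0.006 m is 6, 0.005 m is 5.

shift_gripper --plan "0 6 -3 5 0;0 6 0 5 0;0 6 0 5 0;0 6 0 5 0;0 6 0 6 0;0 5 0 6 0;0 4 0 5 0;0 4 0 5 0;0 3 0 5 0;0 3 0 5 0;0 0 0 0 0"

```text
time_s: 57.3
tool_pos: [0.4566, -0.0431, 0.1452]
ee_rot: [0.129, 0.992, 0.0, -0.001]
contact_force: [-0.1, 0.0, -0.2]
grip_width: 0.004
grasp_force: 0.0
```

```bash
python3 -c "
from h import *
lidgo(-.059,.125)"
```

```text
turn -0.003 d [ 0.0114 -0.0004  0.0202] q6 -1.48 pos [ 0.4566 -0.0431  0.1452] psi 1.311 t 57.3 gw 0.004
chest x,y -0.0475 0.0004 F [-0.1  0.  -0.2]
```

In the tool's units: 0.004 m is 4, 0.003 m is 3.

shift_gripper --plan "0 3 0 4 0;0 3 0 4 0;0 2 0 4 0;0 2 0 3 0;0 1 0 3 0;0 0 0 3 0;0 0 0 2 0;0 0 0 0 0;0 0 0 0 0"

```text
time_s: 58.2
tool_pos: [0.4464, -0.0403, 0.1252]
ee_rot: [0.129, 0.992, 0.0, 0.0]
contact_force: [-6.9, 0.3, 13.1]
grip_width: 0.007
grasp_force: 6.1
```

```bash
python3 -c "
from h import *
lid();lidgo(-.059,.125)"
```

```text
-0.1 z 0.489; -0.07 z 0.52; -0.04 z 0.523; -0.01 z 0.508; 0.02 z 0.129; 0.05 z 0.129; 0.08 z 0.129; 
turn -0.003 d [ 0.0009 -0.0004  0.0002] q6 -1.48 pos [ 0.4464 -0.0403  0.1252] psi 1.311 t 58.25 gw 0.007
chest x,y -0.0581 0.0004 F [-6.7  1.6 11.9]
```

Contact at exactly 125 mm: the lid is shut. A small extra press, then withdraw and look.

In the tool's units: -0.045 m is -45, 0.045 m is 45.

shift_gripper --plan "0 0 0 1 0;0 0 0 0 0;0 0 0 -5 0;0 0 0 -20 0;0 0 0 -40 0;0 0 0 -45 0;0 20 40 -20 0;0 20 40 0 0;0 0 45 0 0;0 0 45 0 0;0 0 45 0 0;0 0 0 0 0"

```text
time_s: 59.45
tool_pos: [0.4634, 0.1819, 0.2503]
ee_rot: [0.127, 0.992, 0.0, -0.001]
contact_force: [0.5, -0.8, -0.1]
grip_width: 0.011
grasp_force: 0.0
```

```bash
python3 - <<'E'
from h import *
save(r.get_image('scene'),'final')
d=np.array([np.cos(CY),np.sin(CY)]);n=np.array([-d[1],d[0]])
for k in('scene','side'):
    P=pts(r.get_image(k));C=np.dstack([(P[...,:2]-C0)@np.c_[d,n],P[...,2]])
    m=(abs(C[...,0])<.09)&(abs(C[...,1])<.07)&(C[...,2]>.1)&(C[...,2]<.15);u=C[m]
    A=np.c_[u[:,:2],np.ones(len(u))];print(k,m.sum(),np.linalg.lstsq(A,u[:,2],rcond=None)[0].round(4))
E
```

```text
scene 2314 [ 0.0013 -0.0003  0.1258]
side 1520 [0.0015 0.0017 0.1249]
```

View pics/final.png

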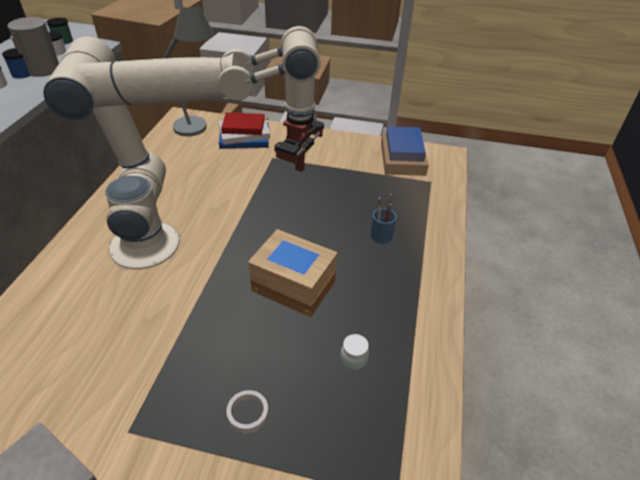

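The lid is level at 125 mm and fully shut (chest at (292,270)). The jar, pot and tape are where they stood, and the arm is clear.

```bash
python3 -c "
from h import *
print(r.hand_in())"
```

```text
the job is handed in; nothing more can be done
None
```

All five trays are stacked home on the pad, the stay was broken (the wrist force briefly read about 50 N on that press, and the gripper's body may have touched the lid, so I backed off), the lid is lowered and fully shut with its top level at 125 mm, the jar, brush pot and tape roll were not touched, and the job was handed in at about 60 s; no verdict was shown.

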